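# Blank off the open push-fit port of a gas manifold

## Task

Blank off the open port of the gas manifold: take the loose steel plug from its stand and push it straight down into the open push-fit fitting until you feel it click and then meet the soft seal below. About 10 N is plenty: 15 N on the seal crushes it. Then tug the plug upward until its locked teeth come up against their stop, 4 mm higher, and let go, leaving it upright in the port; do not force the fitting with more than 30 N and leave the things lying around where they are.

Things in the scene. Friction and masses are not known exactly. Their poses are not given: they have to be found in the camera images.
- plug_head (a point): Centre of the round aluminium head of the loose plug, 58 mm above the plug's tip; z points up along the plug. The head is 20 mm in diameter and 40 mm long (38 to 78 mm above the tip); below it is a flange 26 mm in diameter, 4 mm thick (34 to 38 mm above the tip). The plug starts upright in its stand, the flange resting on the stand's top.
- plug_tip (a point): The lowest point of the plug, on its axis; z points up along the plug. The steel shank (tip to flange, 34 mm) is 14 mm in diameter, with a groove (9 mm diameter, 8 to 17 mm above the tip) and a tapered end (8 mm diameter at the very tip, full 14 mm from 4 mm up).
- plug: The whole loose plug, 78 mm long, about 50 to 100 g; its origin is at its tip, z up along the plug.
- stand: Fixed grey block 64x64 mm, 40 mm high, with a hole of 18 mm diameter, 37 mm deep, at its centre in which the plug stands; origin at the centre of its underside.
- manifold: Fixed aluminium block 60 mm wide, 200 mm long (along its y), 24 mm high, with a row of three brass push-fit fittings 60 mm apart along its y; origin at the centre of its underside. Which of the three places has the open fitting changes.
- port_open: The open fitting: fixed brass body 27 mm diameter, 42 mm high, on the manifold (its foot may be sunk in by up to 6 mm), with a black ring (24 mm diameter) on top; origin at the centre of its underside, z up. Springy teeth inside catch the plug's groove; their depth differs each time and cannot be seen: the click comes with the plug's tip 19 to 28 mm below the mouth.
- mouth (a point): Centre of the open fitting's mouth: top of the black ring, 45 mm above the fitting's underside; fixed; z up. The mouth is flared, 20 mm wide at the top, narrowing within 4 mm to the bore of 15.5 mm diameter. Sliding in is free, then spreading the teeth takes 3 to 6 N from about 8 mm before the click.
- port_a: A fitting like the open one, already closed with a plug like the loose one (head, flange and all), fixed; origin at the centre of its underside, 24 mm above the bench; its plug's top is 101 mm above the origin (125 mm above the bench).
- port_b: The same as port_a, in another place of the row.
- marker_red: Bystander: marker pen, 136 mm long, 15 mm thick, lying on the bench; origin at its underside.
- tape_roll: Bystander: roll of tape, 94 mm diameter, 19 mm high, lying flat; origin at the centre of its underside.
- fitting0: Bystander: small brass compression fitting, 25 mm high, standing on its nut; origin at its underside.
- fitting1: Bystander: small brass compression fitting, 23 mm high, standing on its nut; origin at its underside.
- seal (a joint): How far the sprung seal at the bottom of the open fitting is pressed down, m: 0 untouched. The plug's tip meets it within 1 mm before the click; it pushes back with 1 N at first and 4 N more per mm. Above 0.0035 (15 N) it is crushed. After the click, the released plug is lifted by it until the teeth hold, leaving it slightly pressed.
- sleeve (a joint): How far the hidden sleeve with the teeth has been drawn up inside the open fitting, m: 0 at the start, 0.004 at its solid upper stop. It drags with about 5 to 7 N, stays where it is left, and only a plug locked in the teeth takes it along when pulled up.
Not all that is in view belongs to the job. What is shaped like the plug but brown or pink is not meant.

How it is judged:
By the outcome, as a careful person would: the job done as asked, in the order asked, and still so for the second after the job is handed in, with the robot touching nothing.
It also fails if it takes over 64 s, if anything falls off the work surface, if the arm or the gripper's body presses on something with over 40 N, if the wrist force passes 120 N, or if a joint passes its speed limit or range.

## Robot

A 7-joint arm with a two-finger parallel gripper is mounted at the origin on a cart in front of the work surface, level with it; the furniture and walls round the work are solid. World frame = base frame: x ahead of the robot, y to its left, z up, the work surface at z = 0. Lengths are in m, angles in rad, forces in N, time in s.
With the tool pointing down it reaches from about 0.425 to 0.925 m from the base axis. Payload 6.8 kg.
Tool frame: the origin (TCP) lies at the very end of the fingers, on their centre line; the grasp point (between the pads) lies r.grip_depth behind it (r.grip_depth is the distance from the TCP to the grasp point, in m); z points along the fingers, x is the direction in which the jaws open and shut, and the axes are right-handed (so a half turn about z gives the same grasp; the last joint's range is limited). The gripper opens to 85 mm and grips with 20 to 120 N. Pads are 22 mm wide; open, the fingers measure 114 mm over their backs; the gripper's body (76 mm by 85 mm) begins 54 mm behind the grasp point. The pads swing forward as they close: fully open they stand 13 mm farther back than shut.
Start: joints at [1.102, 0.477, 0.022, 1.555, -0.011, 1.109, -0.083], TCP at [0.238, -0.632, 0.199] pointing down, gripper open.
Joint ranges: [-2.96, 2.96], [-0.34, 2.1], [-1.41, 1.46], [0.24, 2.44], [-1.37, 4.51], [0.17, 1.92], [-2.96, 2.96]. Speed limits (rad/s): [2.39, 2.39, 3.14, 3.14, 3.14, 3.14, 3.14].

## Interface

Orientations are given as a rotation vector (axis times angle).
In Python, from bench import readout, grab_frame, workorder, r gives the robot as it stands.
- The arm moves only by the shell command python3 -m handwheel 'ROWS' [FORCE]. ROWS is text: rows parted by semicolons, each of 7 numbers parted by spaces: the shift along the tool's x, y, z in mm, then the turn, a rotation vector about the tool's x, y, z in degrees, then the finger opening in mm, from 0 to 85.4. A call has 1 to 12 rows; each row is the pose to reach, as a shift and turn from the pose commanded when the call began, along the tool's axes at that moment; what a row does not reach only later rows make up. A row lasts 1/8 s, in which the tool goes at most 62.5 mm and 10.7 degrees, less where a joint would pass 70% of its speed; a pose out of reach is approached as far as the arm can. A call with a gripper value outside its range is refused whole. The fingers move at their own pace and stop on an object; FORCE is the grip in N (left out, the last holds). Time passes only in rows, so rows that repeat a pose let the fingers close. It gives the time, the measured TCP pose, the force and the opening at its end, in the units of the state.
- readout.get_obs(): the state, without advancing time (a new reading comes with each control period).
- grab_frame(name): name is "scene" or "top" or "wrist"; returns a dict with "pixels" (400x640x3 uint8, red, green, blue), "fx", "fy", "cx", "cy" (pixels), "rvec" (rotation vector, rad) and "tvec" (3), from world to camera coordinates, as OpenCV has them. Camera axes: x right, y down, z forward; pixel columns grow to the right and rows downward; lengths in m; the calibration is good to about 2 mm. The wrist camera is an equidistant fisheye: a pixel r from the principal point sees the ray r / f radians off the axis. A picture is of the moment at which its call begins. There is no depth.
- workorder.hand_in(): hands the job in, once; it reports no verdict.
The state is a dict: "clock": time; "joints": joint angles; "qvel": joint speeds; "tau": joint torques, N m; "tcp_pos": TCP position; "orientation": TCP orientation; "contact_force": force on the tool from outside, world axes, zero at the start; "moment": the same for the moment, N m; "grip_width": finger opening in m.
Only numpy, scipy, OpenCV 4.12 (cv2) and the standard library are available. Lean on these libraries where they do the work, as an engineer would, in place of code of your own. Each camera call takes 0.05 s, during which the arm holds its last target.

## Working session

There is one attempt and no reset: what is moved stays moved. The work goes in short steps, Python scripts to look and compute and a shell command to move; the robot and the scene stay as the last step left them, time stands still between calls to the robot, and variables do not carry over. Pictures are saved under pics/ and viewed, and the job is handed in when it is done.

```bash
mkdir -p pics; ls
python3 - <<'E'
from bench import readout, grab_frame, workorder, r
import cv2
print(readout.get_obs(), r.grip_depth, [a for a in dir(r) if a[0]!='_'])
for n in ("scene","top","wrist"):
    f=grab_frame(n); cv2.imwrite(f"pics/{n}0.png",f["pixels"][:,:,::-1])
    print(n,{k:v for k,v in f.items() if k!="pixels"})
E
```

```text
pics
{'clock': 0.0, 'joints': array([ 1.10191691,  0.47783831,  0.02233079,  1.55644371, -0.01152928,
        1.10931013, -0.08312015]), 'qvel': array([-0.00137894,  0.00116984, -0.0003127 , -0.00138246,  0.00068858,
       -0.00220933,  0.00094759]), 'tau': array([ 8.20385485e-04, -5.96439207e+01,  1.60770804e+00, -2.81196213e+01,
        1.23272126e-02,  9.26942274e-03,  3.08589608e-05]), 'tcp_pos': array([ 0.23804154, -0.63093272,  0.19780325]), 'orientation': array([-2.58314789e+00,  1.78629180e+00,  2.51204402e-03]), 'contact_force': array([-0.69008142, -0.53912965,  1.5345437 ]), 'moment': array([ 0.02107115, -0.04298819, -0.02169319]), 'grip_width': 0.08530760547622886} 0.0187 ['Unreachable', 'grip_depth']
scene {'fx': 515.5962289814502, 'fy': 515.5962289814502, 'cx': 320.62444739703443, 'cy': 205.61101051299238, 'rvec': array([ 0.84247242, -2.57552299,  1.03248984]), 'tvec': array([0.41162307, 0.32085492, 0.79762885])}
top {'fx': 444.40130618554474, 'fy': 444.40130618554474, 'cx': 315.75048200915364, 'cy': 193.70564121436738, 'rvec': array([ 2.13333804, -2.1907016 ,  0.18171932]), 'tvec': array([-0.0383348 ,  0.53618388,  1.07056054])}
wrist {'fx': 309.70691628693146, 'fy': 309.70691628693146, 'cx': 318.623995145867, 'cy': 200.90175525771366, 'rvec': array([-2.37070005,  1.64107658,  0.25212613]), 'tvec': array([-0.67417264, -0.03747971,  0.3810652 ])}
```

View pics/scene0.png

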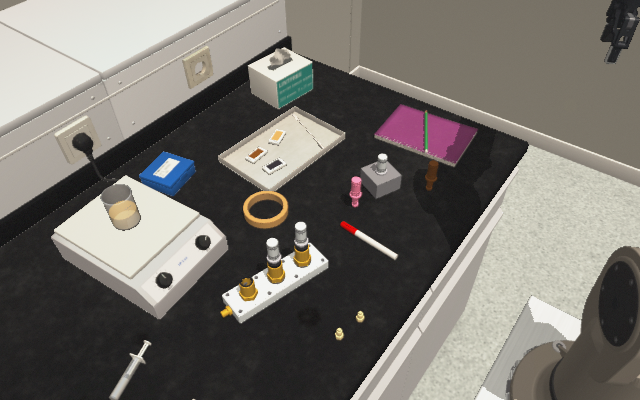

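View pics/top0.png

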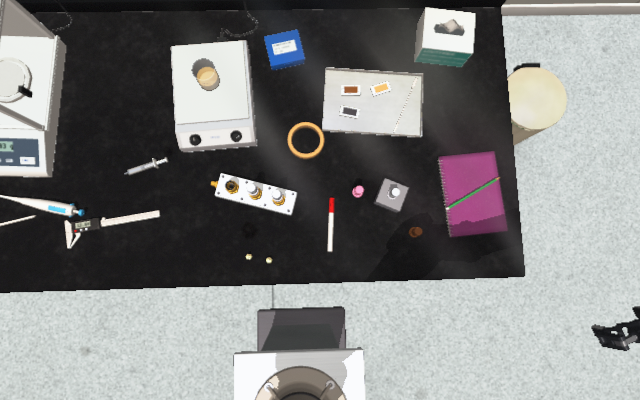

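View pics/wrist0.png

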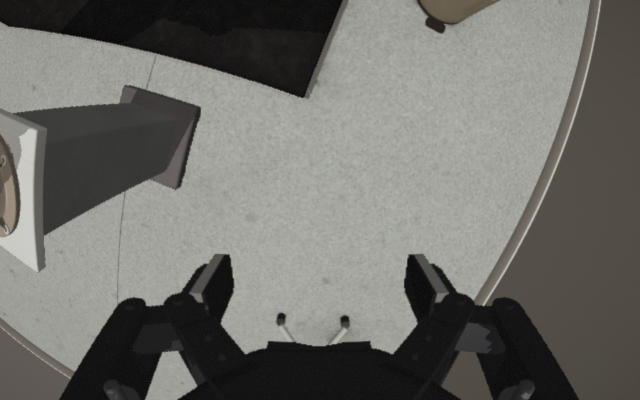

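The scene view shows the steel plug in its stand at (382,160) and the open fitting at (247,288), at the left end of the row. In the top view they are at (396,192) and (232,187). I'll zoom in on both.

```bash
cat > h.py <<'E'
import numpy as np, cv2
from scipy.optimize import least_squares
from bench import readout, grab_frame, r
def proj(f,P):
    P=np.atleast_2d(P).astype(float)
    K=np.array([[f["fx"],0,f["cx"]],[0,f["fy"],f["cy"]],[0,0,1.]])
    if f.get("fish"):
        return cv2.fisheye.projectPoints(P[:,None],f["rvec"],f["tvec"],K,np.zeros(4))[0].reshape(-1,2)
    return cv2.projectPoints(P,f["rvec"],f["tvec"],K,None)[0].reshape(-1,2)
def grab(n):
    f=grab_frame(n); f["fish"]= n=="wrist"; return f
def tri(fs,uvs,x0=(0.6,0,0.06),z=None):
    def res(p):
        P=np.array([p[0],p[1],z if z is not None else p[2]])
        return np.concatenate([proj(f,P)[0]-uv for f,uv in zip(fs,uvs)])
    s=least_squares(res,x0 if z is None else x0[:2])
    return s.x,s.fun
def crop(f,c,h,sc,name):
    u,v=c; im=f["pixels"][max(0,v-h):v+h,max(0,u-h):u+h,::-1]
    cv2.imwrite(name,cv2.resize(im,None,fx=sc,fy=sc,interpolation=cv2.INTER_NEAREST))
E
python3 - <<'E'
from h import *
s=grab("scene");t=grab("top")
a=[]
for f,c in ((s,(382,172)),(s,(262,275)),(t,(393,194)),(t,(255,193))):
    u,v=c;h=40 if f is s else 25
    if c[0] in(262,255): h=50
    im=f["pixels"][v-h:v+h,u-h:u+h,::-1]
    a.append(cv2.resize(im,(400,400),interpolation=cv2.INTER_NEAREST))
cv2.imwrite("pics/z.png",cv2.resize(np.vstack([np.hstack(a[:2]),np.hstack(a[2:])]),(800,800))[:, :])
cv2.imwrite("pics/z1.png",np.hstack(a[:2]));cv2.imwrite("pics/z2.png",np.hstack(a[2:]))
E
```

```text
(no output)
```

View pics/z1.png

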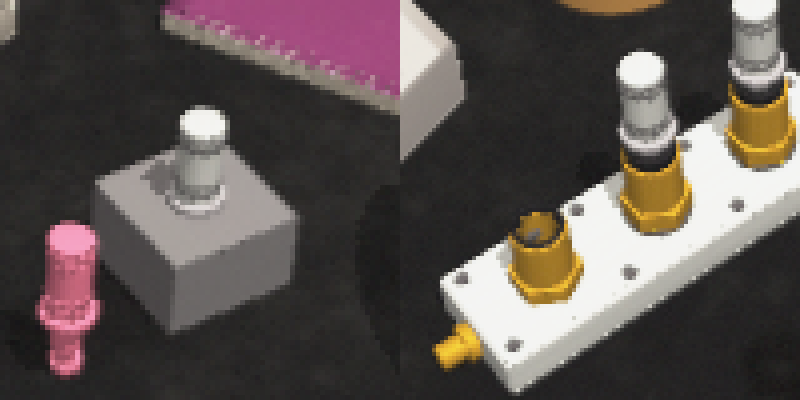

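View pics/z2.png

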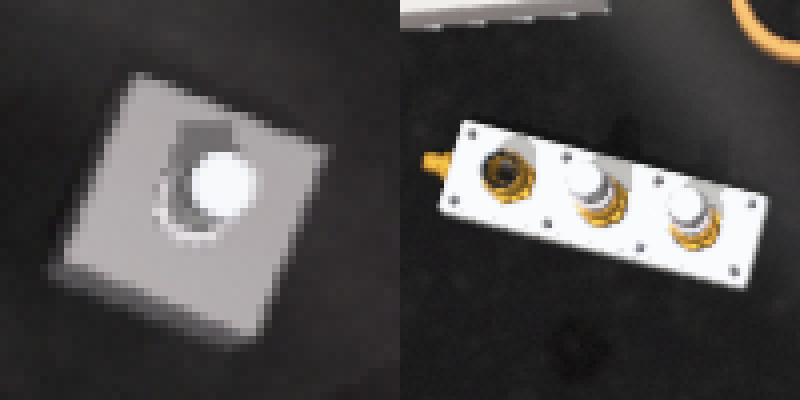

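Run:
```python
from h import *
s=grab("scene");t=grab("top")
for n,a,b,z in (("headtop",(382.8,155.2),(395.9,192.0),.084),("mouth",(246.8,282),(231.5,186),.067)):
    a=np.array(a);b=np.array(b)
    print(n,tri([s,t],[a,b]),"top@z",tri([t],[b],z=z)[0],"scene@z",tri([s],[a],z=z)[0])
# neighbours head tops
for a,b in (((212+241/4,225+62/4),(205+183/4,143+172/4)),((212+355/4,225+8/4-1),(205+288/4,143+199/4))):
    print("nb",tri([s,t],[a,b]),tri([t],[b],z=.125)[0],tri([s],[a],z=.125)[0])
# manifold corners top z=.024
for c in ((466,120),(768,198),(745,288),(440,212)):
    print(tri([t],[(205+(c[0]-400)/4,143+c[1]/4)],z=.024)[0])
for c in ((138,75),(328,150),(258,340),(60,265)):
    print("st",tri([t],[(368+c[0]/8,169+c[1]/8)],z=.04)[0])
```

```text
headtop (array([ 0.52697409, -0.24263488,  0.09003333]), array([-0.048259  , -0.00682543,  0.02608809,  0.04885017])) top@z [ 0.52793402 -0.24386852] scene@z [ 0.53020731 -0.24896715]
mouth (array([0.55712677, 0.1538168 , 0.05930636]), array([ 0.3629608 ,  0.06993771, -0.28450052, -0.42953841])) top@z [0.55480049 0.15189719] scene@z [0.55335372 0.15765562]
nb (array([0.54205347, 0.09722747, 0.12848389]), array([-0.63482119, -0.11769645,  0.46888353,  0.7288887 ])) [0.54432715 0.09868718] [0.54311483 0.09470949]
nb (array([0.52643446, 0.03834721, 0.12216685]), array([-0.44623003, -0.07754862,  0.30907525,  0.50380064])) [0.52721271 0.03887446] [0.52405498 0.03995214]
[0.59567135 0.18386822]
[ 0.54118121 -0.00572066]
[0.48459081 0.00995493]
[0.537365  0.2000298]
st [ 0.56928213 -0.22823804]
st [ 0.5440158  -0.28688207]
st [ 0.48481228 -0.26152546]
st [ 0.50984708 -0.20081303]
```

```bash
cat >> h.py <<'E'
from scipy.spatial.transform import Rotation as Ro
PORTDIR=np.array([0.276,0.961])/np.hypot(.276,.961)
def plan(target_xyz, xdir=None):
    """shift in current tool axes (mm), and turn deg to have tool down with x along xdir"""
    o=readout.get_obs(); R=Ro.from_rotvec(o["orientation"]).as_matrix()
    d=R.T@(np.array(target_xyz)-o["tcp_pos"])*1000
    out=[d.round(1)]
    if xdir is not None:
        x=np.array([xdir[0],xdir[1],0]);x/=np.linalg.norm(x);z=np.array([0,0,-1.]);T=np.c_[x,np.cross(z,x),z]
        out.append(np.degrees(Ro.from_matrix(R.T@T).as_rotvec()).round(2))
    return out
E
python3 - <<'E'
from h import *
o=readout.get_obs(); R=Ro.from_rotvec(o["orientation"]).as_matrix(); print(R.round(4)); 
w=grab("wrist");Rc=cv2.Rodrigues(w["rvec"])[0];C=-Rc.T@w["tvec"];print("cam in tool",R.T@(C-o["tcp_pos"]),"axes",(R.T@Rc.T).round(3))
for x in ((.961,-.276),(-.961,.276)): print(plan((0.527,-0.244,0.2),x))
E
```

```text
[[ 3.530e-01 -9.356e-01 -2.000e-04]
 [-9.356e-01 -3.530e-01  4.000e-04]
 [-4.000e-04  0.000e+00 -1.000e+00]]
cam in tool [ 0.00022339 -0.07686604 -0.17587169] axes [[ 1.    -0.001 -0.   ]
 [ 0.001  0.955  0.298]
 [ 0.    -0.298  0.955]]
[array([-260.6, -406.9,   -1.3]), array([-0.00e+00,  1.00e-02, -5.33e+01])]
[array([-260.6, -406.9,   -1.3]), array([1.000e-02, 1.000e-02, 1.267e+02])]
```

```bash
python3 -m handwheel '-15 -25 0 0 0 -4 85; -45 -70 0 0 0 -10 85; -80 -125 0 0 0 -17 85; -115 -180 0 0 0 -24 85; -150 -235 0 0 0 -31 85; -185 -290 0 0 0 -38 85; -215 -335 0 0 0 -45 70; -240 -375 0 0 0 -50 60; -255 -398 0 0 0 -53.3 55; -260.6 -406.9 -1.3 0 0 -53.3 50; -260.6 -406.9 -1.3 0 0 -53.3 50; -260.6 -406.9 -1.3 0 0 -53.3 50'
python3 - <<'E'
from h import *
o=readout.get_obs();print(o["joints"].round(3),o["qvel"].round(3)); f=grab("wrist");cv2.imwrite("pics/w1.png",f["pixels"][:,:,::-1]);
for z in(.04,.084): print(proj(f,[.527,-.244,z]))
E
```

```text
clock: 1.9
tcp_pos: [0.5258, -0.2463, 0.2]
orientation: [3.109, -0.444, -0.001]
contact_force: [0.1, 0.2, -0.1]
grip_width: 0.0499
[ 0.596  0.344 -0.334  1.767  0.129  1.053 -0.068] [ 0.003 -0.    -0.004 -0.    -0.004 -0.001  0.001]
[[318.59224325 174.16335012]]
[[318.55243375 183.90676815]]
```

View pics/w1.png

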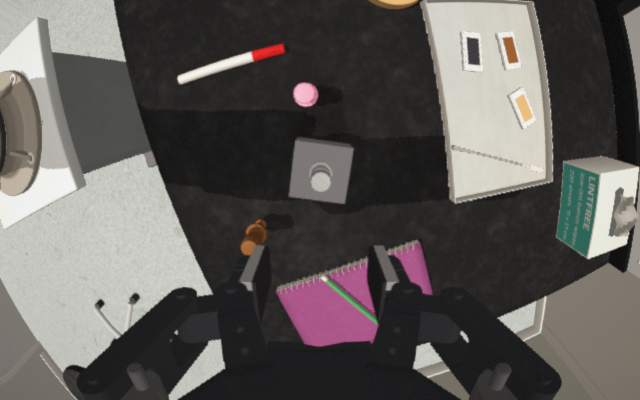

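Run:
```python
from h import *
f=grab("wrist");crop(f,(320,175),40,8,"pics/w1z.png")
```

```text
(no output)
```

View pics/w1z.png

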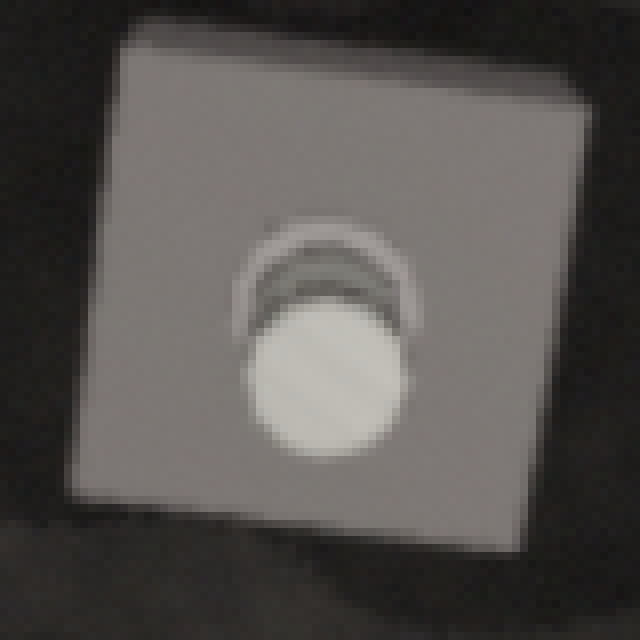

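Run:
```python
from h import *
s=grab("scene");t=grab("top");w=grab("wrist")
uv=[(382.6,155.0),(395.6,191.7),(320.4,181.6)]
print("wrist",tri([w],uv[2:],z=.084)[0],"top",tri([t],uv[1:2],z=.084)[0],"all",tri([s,t,w],uv), tri([t,w],uv[1:],z=.084))
p=tri([t,w],uv[1:],z=.084)[0]
print(p, plan((p[0],p[1],0.2),(.961,-.276)))
```

```text
wrist [ 0.53001447 -0.24115632] top [ 0.5286795  -0.24318309] all (array([ 0.52961388, -0.24059343,  0.0894083 ]), array([-1.45212095,  0.45329593, -0.63485454, -0.68532655, -0.53918916,
        0.91273808])) (array([ 0.52981908, -0.24145851]), array([-0.73837413, -0.45166919, -0.10693817,  0.34496279]))
[ 0.52981908 -0.24145851] [array([ 2.2, -4.3,  0.1]), array([ 0.02,  0.  , -0.09])]
```

```bash
python3 -m handwheel '2.2 -4.3 10 0 0 0 50; 2.2 -4.3 40 0 0 0 50; 2.2 -4.3 75 0 0 0 50; 2.2 -4.3 95 0 0 0 50; 2.2 -4.3 100 0 0 0 50; 2.2 -4.3 100 0 0 0 50'
python3 - <<'E'
from h import *
f=grab("wrist");print(proj(f,[.5298,-.2415,.084]));crop(f,(320,215),60,6,"pics/w2z.png")
E
```

```text
clock: 2.9
tcp_pos: [0.5305, -0.2404, 0.1001]
orientation: [-3.111, 0.438, 0.0]
contact_force: [-0.5, -0.2, 1.1]
grip_width: 0.0498
[[317.05477308 226.36383771]]
```

View pics/w2z.png

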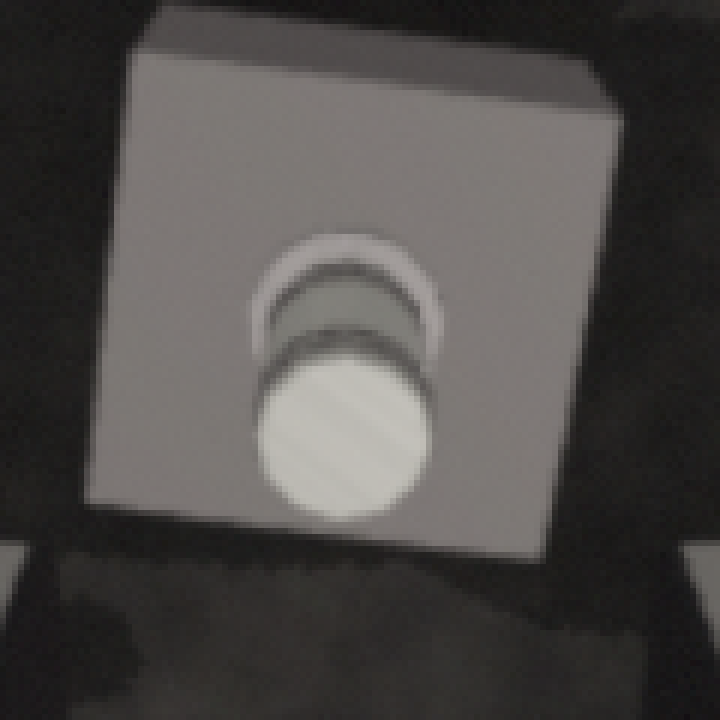

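Run:
```python
from h import *
w=grab("wrist");p=tri([w],[(317.1,227.3)],z=.084)[0];print(p,plan((p[0],p[1],.048),(.961,-.276)))
# TCP-plane check: with nominal cam-in-tool from first frame
o=readout.get_obs();R=Ro.from_rotvec(o["orientation"]).as_matrix();Rc=cv2.Rodrigues(w["rvec"])[0];C=-Rc.T@w["tvec"];print(R.T@(C-o["tcp_pos"]))
```

```text
[ 0.52998771 -0.24260789] [array([-0.6,  2.1, 53. ]), array([ 0.01, -0.09, -0.  ])]
[ 0.00071725 -0.07638909 -0.17553908]
```

```bash
python3 -m handwheel '-0.6 2 15 0 0 0 50; -0.6 2 40 0 0 0 50; -0.6 2 52 0 0 0 50; -0.6 2 52 0 0 0 50; -0.6 2 52 0 0 0 30; -0.6 2 52 0 0 0 15; -0.6 2 52 0 0 0 15; -0.6 2 52 0 0 0 15; -0.6 2 52 0 0 0 15' 60
python3 - <<'E'
from h import *
f=grab("wrist");crop(f,(320,230),60,6,"pics/w3z.png");o=readout.get_obs();print(o["contact_force"],o["moment"],o["grip_width"],o["tcp_pos"])
E
```

```text
clock: 4.12
tcp_pos: [0.5298, -0.2426, 0.049]
orientation: [3.11, -0.438, 0.002]
contact_force: [-1.2, 0.8, 6.7]
grip_width: 0.0161
[-2.44366252 -0.3845709   5.85269055] [0.04566509 0.23648314 0.00459639] 0.01575730937465635 [ 0.52980237 -0.24259409  0.04903836]
```

View pics/w3z.png

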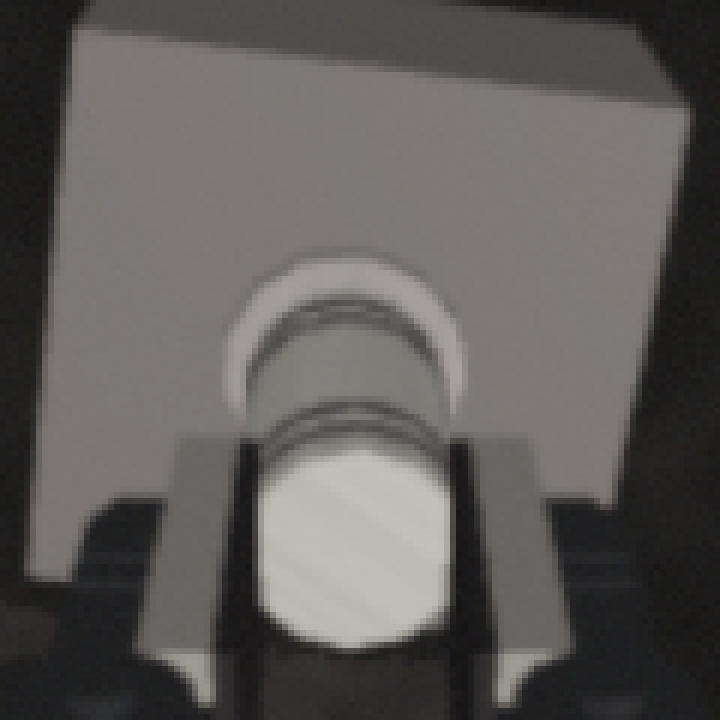

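```bash
python3 -m handwheel '0 0 -3 0 0 0 15; 0 0 -10 0 0 0 15; 0 0 -30 0 0 0 15; 0 0 -65 0 0 0 15; 0 0 -105 0 0 0 15; 0 0 -140 0 0 0 15; 0 0 -158 0 0 0 15; 0 0 -160 0 0 0 15; 0 0 -160 0 0 0 15'
python3 - <<'E'
from h import *
f=grab("wrist");cv2.imwrite("pics/w4.png",f["pixels"][:,:,::-1]);crop(f,(320,230),60,6,"pics/w4z.png");o=readout.get_obs();print(o["contact_force"],o["moment"],o["grip_width"],o["tcp_pos"])
print(plan((0.555,0.153,.2),(.961,-.276)))
s=grab("scene");t=grab("top");cv2.imwrite("pics/s4.png",s["pixels"][:,:,::-1])
E
```

```text
clock: 5.3
tcp_pos: [0.5283, -0.2421, 0.2068]
orientation: [-3.11, 0.438, 0.003]
contact_force: [-0.3, 0.9, -1.0]
grip_width: 0.0158
[-0.05570119 -1.02988626 -0.68558549] [-0.01227089  0.01427086 -0.01408678] 0.015519316872015817 [ 0.52823153 -0.24204871  0.2064804 ]
[array([ -83.3, -387.1,    6.8]), array([-0.01,  0.15, -0.  ])]
```

View pics/w4z.png

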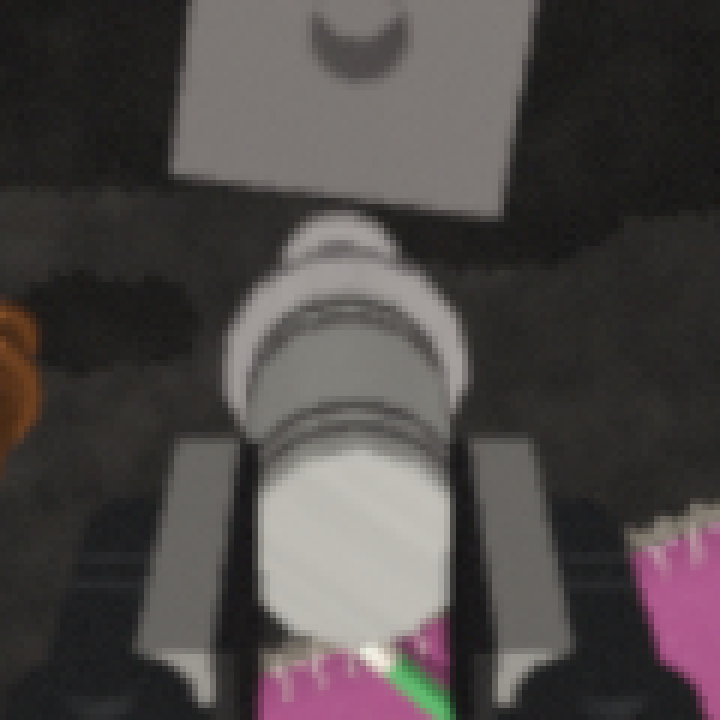

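View pics/s4.png

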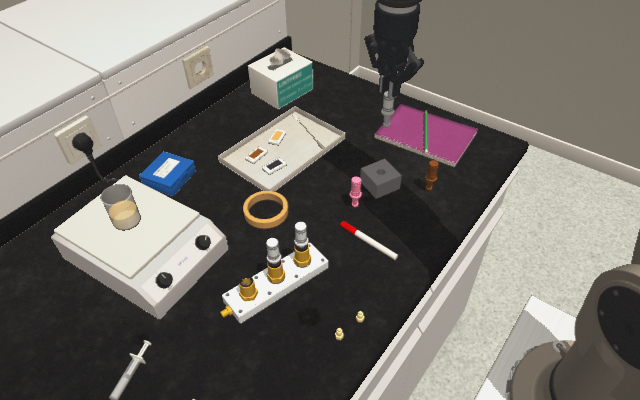

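```bash
python3 -m handwheel '-4 -18 0 0 0 0 15; -13 -60 0 0 0 0 15; -24 -110 0 0 0 0 15; -35 -165 0 0 0 0 15; -47 -220 0 0 0 0 15; -59 -275 0 0 0 0 15; -70 -325 0 0 0 0 15; -78 -362 0 0 0 0 15; -82 -382 0 0 0 0 15; -83.3 -387.1 0 0 0 0 15; -83.3 -387.1 0 0 0 0 15; -83.3 -387.1 0 0 0 0 15'
python3 - <<'E'
from h import *
f=grab("wrist");cv2.imwrite("pics/w5.png",f["pixels"][:,:,::-1]);crop(f,(320,190),60,6,"pics/w5z.png");o=readout.get_obs();print(o["contact_force"],o["moment"],o["grip_width"],o["tcp_pos"],o["joints"].round(2))
print(proj(f,[.555,.153,.067]),proj(f,[.557,.154,.065]))
E
```

```text
clock: 6.95
tcp_pos: [0.556, 0.1513, 0.2079]
orientation: [3.11, -0.441, -0.0]
contact_force: [-0.2, -0.4, -0.6]
grip_width: 0.0158
[-0.50078218 -0.82093966 -1.46381498] [0.03576546 0.05227153 0.02550001] 0.015797095747815383 [0.55608477 0.15136504 0.20798984] [ 0.03  0.35 -0.51  1.76  0.19  1.08 -0.83]
[[316.65490598 179.25759484]] [[318.22024528 177.42160357]]
```

View pics/w5z.png

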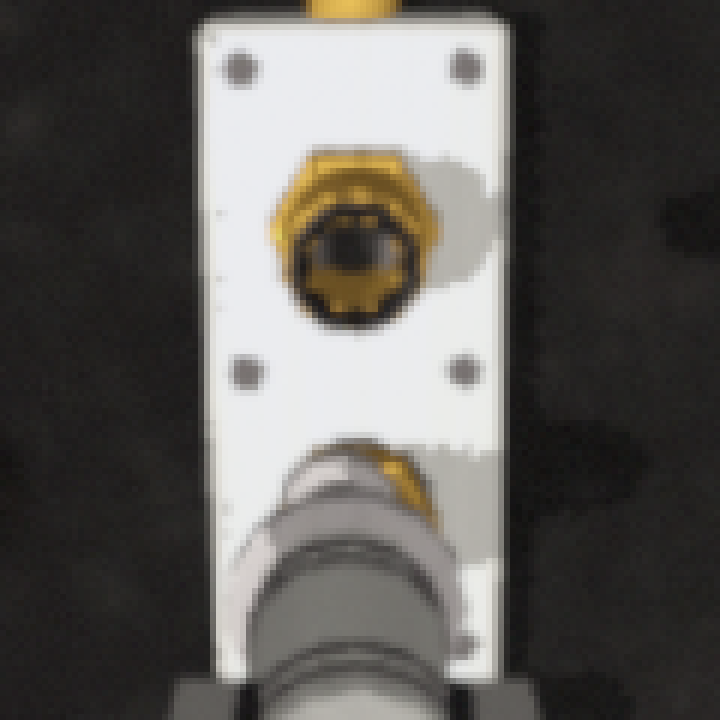

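View pics/w5.png

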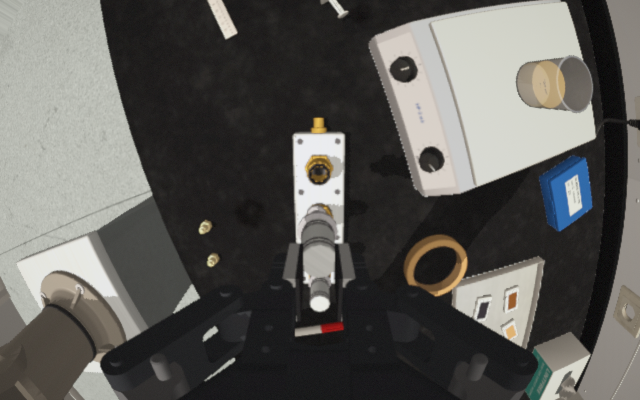

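```bash
cat >> h.py <<'E'
CT=np.array([0.0004,-0.0766,-0.1757]); RT=np.array([[1,-.001,0],[.001,.955,.298],[0,-.298,.955]])  # cam in tool
def wray(f,uv):
    K=np.array([[f["fx"],0,f["cx"]],[0,f["fy"],f["cy"]],[0,0,1.]])
    q=cv2.fisheye.undistortPoints(np.array([[uv]],float),K,np.zeros(4))[0,0]
    d=RT@np.array([q[0],q[1],1]); return d
def wtool(f,uv,ztool):
    d=wray(f,uv); return CT+d*(ztool-CT[2])/d[2]
E
python3 - <<'E'
from h import *
w=grab("wrist");s=grab("scene");t=grab("top")
for zt in (-.034,-.036): print("headtop tool",wtool(w,(318.7,260.8),zt))
o=readout.get_obs()
for zm in(.063,.069):
    print("mouth tool",zm,wtool(w,(318.9,173.8),o["tcp_pos"][2]-zm), "world",tri([w],[(318.9,173.8)],z=zm)[0])
cv2.imwrite("pics/t5.png",np.hstack([cv2.resize(t["pixels"][170:205,215:250,::-1],(400,400),interpolation=0),cv2.resize(s["pixels"][268:308,227:267,::-1],(400,400),interpolation=0)]))
E
```

```text
headtop tool [ 4.08322798e-04  5.30133952e-05 -3.40000000e-02]
headtop tool [ 0.00040821 -0.00102889 -0.036     ]
mouth tool 0.063 [ 0.00072083 -0.00655561  0.14511317] world [0.55875312 0.15713485]
mouth tool 0.069 [ 0.00071483 -0.00786562  0.13911317] world [0.55911507 0.15839581]
```

View pics/t5.png

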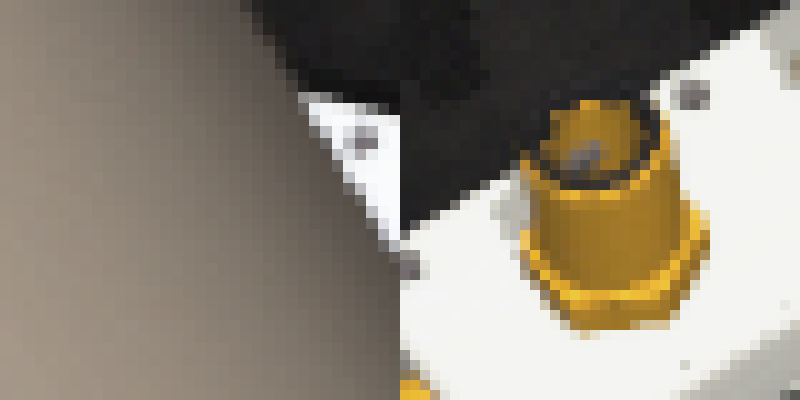

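```bash
python3 -m handwheel '0.3 -4 10 0 0 0 15; 0.3 -6.6 35 0 0 0 15; 0.3 -6.6 65 0 0 0 15; 0.3 -6.6 77 0 0 0 15; 0.3 -6.6 80 0 0 0 15; 0.3 -6.6 80 0 0 0 15; 0.3 -6.6 80 0 0 0 15'
python3 - <<'E'
from h import *
f=grab("wrist");cv2.imwrite("pics/w6.png",f["pixels"][:,:,::-1]);crop(f,(320,220),60,6,"pics/w6z.png");o=readout.get_obs();print(o["contact_force"],o["moment"],o["grip_width"],o["tcp_pos"],o["joints"].round(2))
s=grab("scene");crop(s,(247,265),40,8,"pics/s6z.png")
E
```

```text
clock: 8.02
tcp_pos: [0.5588, 0.1593, 0.1291]
orientation: [-3.11, 0.438, -0.003]
contact_force: [0.5, 0.3, -1.4]
grip_width: 0.0161
[ 0.62047816 -0.33103775 -0.78392802] [-0.03604887  0.03770069  0.01966358] 0.015805831641472503 [0.55872365 0.15923761 0.12903768] [-0.    0.44 -0.49  1.83  0.26  0.93 -0.89]
```

View pics/w6z.png

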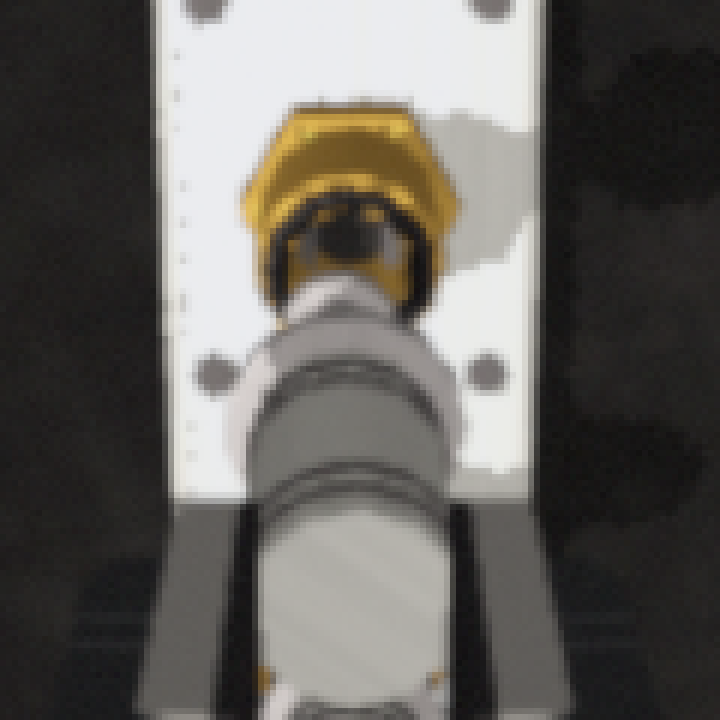

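View pics/s6z.png

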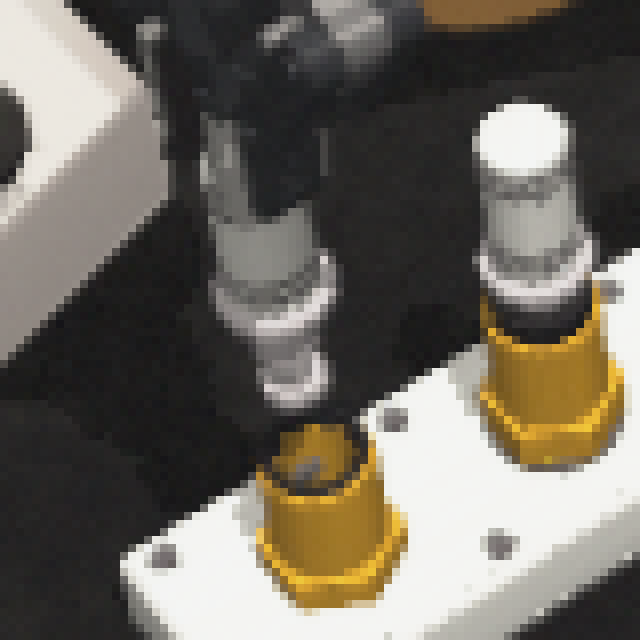

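Run:
```python
from h import *
w=grab("wrist");s=grab("scene");o=readout.get_obs()
for zm in(.063,.066,.069):
    print(zm,wtool(w,(318.1,204.3),o["tcp_pos"][2]-zm),tri([w],[(318.1,204.3)],z=zm)[0])
# outline overlay: plug tip & mouth rings
a=np.linspace(0,2*np.pi,60)
def ring(c,z,rad): return np.c_[c[0]+rad*np.cos(a),c[1]+rad*np.sin(a),np.full(60,z)]
R=Ro.from_rotvec(o["orientation"]).as_matrix()
pc=o["tcp_pos"]+R@np.array([.0004,-.0005,0]); 
tip=o["tcp_pos"][2]-.043
m=tri([w],[(318.1,204.3)],z=.066)[0]
ims=[]
for f,c,h in((w,(320,220),50),(s,(247,265),40)):
    im=f["pixels"][c[1]-h:c[1]+h,c[0]-h:c[0]+h,::-1]; im=cv2.resize(im,(400,400),interpolation=0); k=400/(2*h)
    for rg,col in((ring(m,.066,.012),(0,0,255)),(ring(m,.024,.0135),(0,0,255)),(ring(pc,tip,.004),(0,255,0)),(ring(pc,tip+.004,.007),(0,255,0)),(ring(pc,tip+.034,.013),(0,255,0)),(ring(pc,tip+.078,.010),(0,255,0))):
        p=(proj(f,rg)-np.array([c[0]-h,c[1]-h])+.5)*k
        cv2.polylines(im,[p.astype(np.int32)],True,col,1)
    ims.append(im)
cv2.imwrite("pics/ov.png",np.hstack(ims))
```

```text
0.063 [-3.18099446e-05  1.61938801e-03  6.56263867e-02] [0.55842696 0.15725141]
0.066 [-2.64419869e-05  6.47019560e-04  6.26263867e-02] [0.55869791 0.15818149]
0.069 [-2.10740292e-05 -3.25348887e-04  5.96263867e-02] [0.55896887 0.15911157]
```

View pics/ov.png

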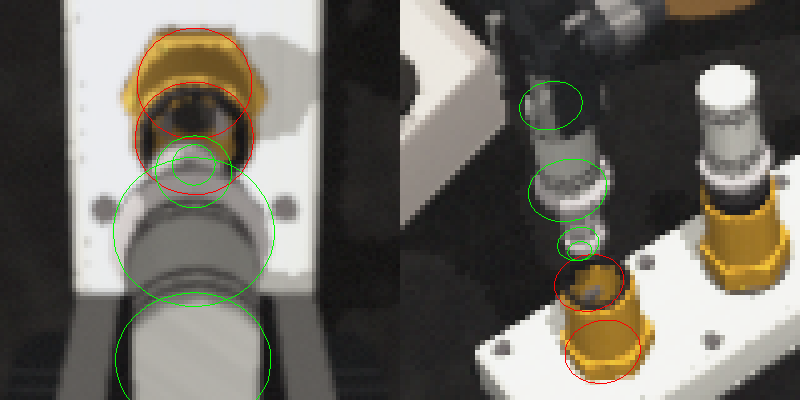

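```bash
python3 -m handwheel '-0.3 1 4 0 0 0 15; -0.3 1 11 0 0 0 15; -0.3 1 17 0 0 0 15; -0.3 1 20 0 0 0 15; -0.3 1 21 0 0 0 15; -0.3 1 21 0 0 0 15'
python3 - <<'E'
from h import *
f=grab("wrist");s=grab("scene");o=readout.get_obs();print(o["contact_force"],o["moment"],o["tcp_pos"])
im=[cv2.resize(g["pixels"][c[1]-40:c[1]+40,c[0]-40:c[0]+40,::-1],(400,400),interpolation=0) for g,c in((f,(320,215)),(s,(247,272)))]
cv2.imwrite("pics/w7.png",np.hstack(im))
E
```

```text
clock: 8.98
tcp_pos: [0.5576, 0.1582, 0.1071]
orientation: [-3.111, 0.438, -0.0]
contact_force: [-0.2, -0.8, -1.0]
grip_width: 0.016
[ 0.03435346 -0.24484179 -0.2158483 ] [-0.01410391 -0.03307625  0.02419486] [0.55770828 0.1581752  0.10729509]
```

View pics/w7.png

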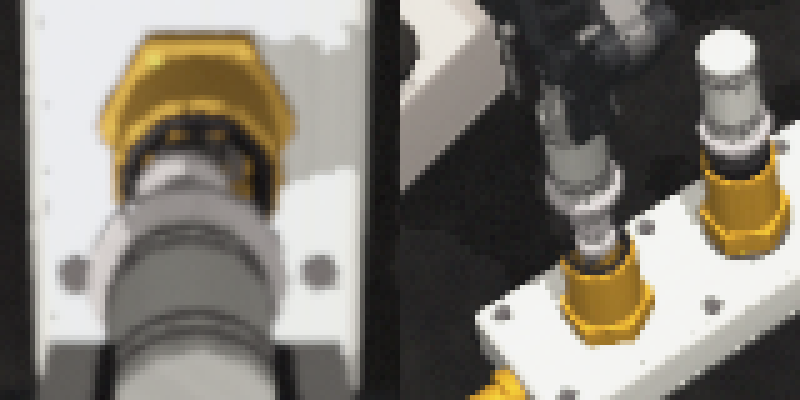

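Run:
```python
from h import *
f=grab("wrist")
im=cv2.resize(f["pixels"][190:250,285:355,::-1],None,fx=11,fy=10,interpolation=cv2.INTER_CUBIC)
im=cv2.convertScaleAbs(im,alpha=1.3,beta=20)
cv2.imwrite("pics/w7z.png",im)
```

```text
(no output)
```

View pics/w7z.png

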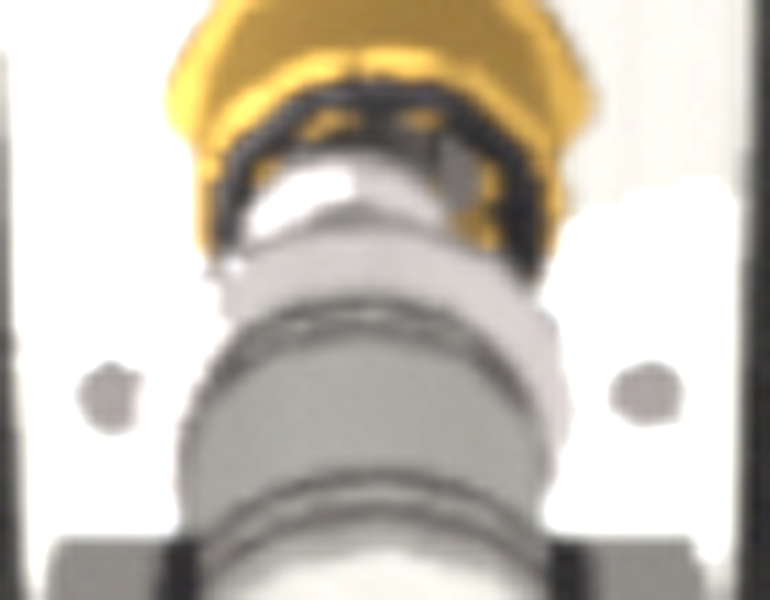

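```bash
python3 -m handwheel '0.4 -0.3 -1 0 0.9 0 15; 0.9 -0.6 -1 0 1.7 0 15; 0.9 -0.6 -1 0 1.7 0 15; 0.9 -0.6 -1 0 1.7 0 15'
python3 - <<'E'
from h import *
f=grab("wrist");s=grab("scene")
o=readout.get_obs();print(o["contact_force"],o["moment"],o["tcp_pos"])
R=Ro.from_rotvec(o["orientation"]).as_matrix();print(R.T@[0,0,-1])
im=cv2.resize(f["pixels"][190:250,285:355,::-1],(400,400),interpolation=cv2.INTER_CUBIC)
im2=cv2.resize(s["pixels"][230:300,210:280,::-1],(400,400),interpolation=cv2.INTER_CUBIC)
cv2.imwrite("pics/w8z.png",cv2.convertScaleAbs(np.hstack([im,im2]),alpha=1.3,beta=20))
E
```

```text
clock: 9.62
tcp_pos: [0.5586, 0.1585, 0.1082]
orientation: [3.106, -0.437, 0.046]
contact_force: [-0.2, -0.0, -0.5]
grip_width: 0.0158
[-0.18432636 -0.71697114 -0.18489556] [ 0.02296937  0.07419791 -0.02574019] [0.55868194 0.15840622 0.10813292]
[-2.97215581e-02  4.26721565e-05  9.99558216e-01]
```

View pics/w8z.png

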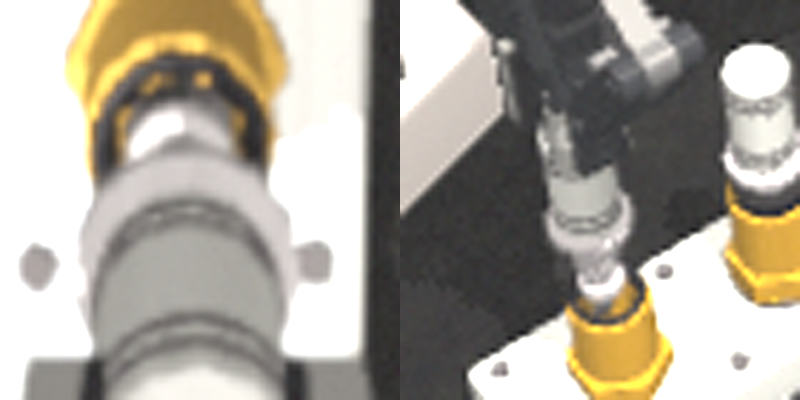

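Run:
```python
from h import *
s=grab("scene")
k=400/70
P=np.array([[.5586,.1585,z] for z in(.142,.103,.065,.024)])
print(((proj(s,P)-[210,230]+.5)*k+[400,0]).round(1))
# effect of 1mm shifts
print((proj(s,[[.5586,.1585,.065],[.5636,.1585,.065],[.5586,.1635,.065]])-proj(s,[.5586,.1585,.065])))
w=grab("wrist");print(proj(w,P))
```

```text
[[568.  138.9]
 [584.3 221.7]
 [599.2 297.3]
 [614.2 373.9]]
[[ 0.          0.        ]
 [-2.13351299 -1.39174743]
 [-1.95093618  1.9209649 ]]
[[318.99157041 259.96537669]
 [317.1115051  230.82641151]
 [315.85089038 211.10907921]
 [314.87174041 195.6929182 ]]
```

```bash
python3 -m handwheel '-0.1 0.4 2 0 0 0 15; -0.1 0.4 4 0 0 0 15; -0.2 0.4 6 0 0 0 15; -0.2 0.4 8 0 0 0 15; -0.2 0.4 8 0 0 0 15'
python3 - <<'E'
from h import *
f=grab("wrist");s=grab("scene")
o=readout.get_obs();print(o["contact_force"],o["moment"],o["tcp_pos"])
im=cv2.resize(f["pixels"][190:250,285:355,::-1],(400,400),interpolation=cv2.INTER_CUBIC)
im2=cv2.resize(s["pixels"][230:300,210:280,::-1],(400,400),interpolation=cv2.INTER_CUBIC)
cv2.imwrite("pics/w9z.png",cv2.convertScaleAbs(np.hstack([im,im2]),alpha=1.3,beta=20))
E
```

```text
clock: 10.45
tcp_pos: [0.5584, 0.158, 0.0999]
orientation: [3.106, -0.437, 0.046]
contact_force: [-1.0, 0.5, -2.1]
grip_width: 0.016
[ 0.06806635  0.73002371 -1.12678939] [-0.03460081  0.04500747  0.01700535] [0.55851678 0.15806838 0.10009025]
```

View pics/w9z.png

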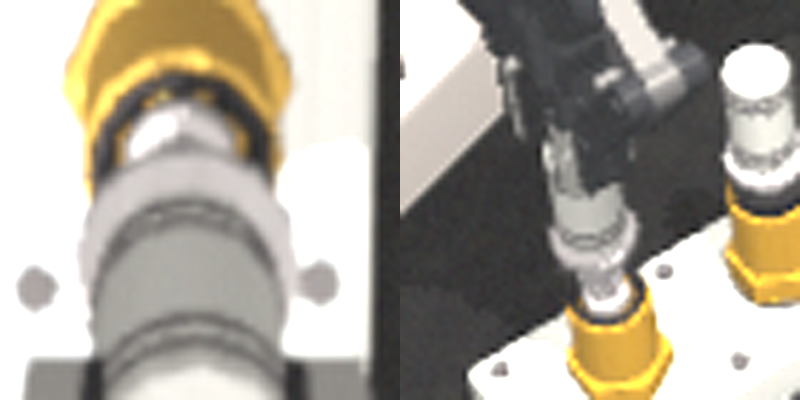

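```bash
python3 -m handwheel '0 0 1 0 0 0 15; 0 0 2 0 0 0 15; -0.1 0 3 0 0 0 15; -0.1 0 4 0 0 0 15; -0.1 0 4 0 0 0 15; -0.1 0 4 0 0 0 15'
python3 - <<'E'
from h import *
for i in range(3):
  o=readout.get_obs();print(o["contact_force"],o["moment"],o["tcp_pos"])
  w=grab("wrist")
E
```

```text
clock: 11.3
tcp_pos: [0.5586, 0.158, 0.0961]
orientation: [3.106, -0.437, 0.046]
contact_force: [0.5, 0.3, -1.2]
grip_width: 0.016
[ 0.49621887  0.34126169 -1.15833581] [-0.03633513  0.01243961 -0.01850582] [0.55855703 0.15804254 0.09612388]
[ 0.06064196 -0.81196696 -0.04157034] [-0.01224019 -0.0018973   0.02690783] [0.55857914 0.15807925 0.09615925]
[-1.16322325 -0.56535448 -0.51597185] [ 0.00918829  0.02655872 -0.00900155] [0.55858471 0.15804016 0.09614926]
```

```bash
cat > fm.py <<'E'
from h import *
F=[];M=[];T=[]
for i in range(5):
  o=readout.get_obs();F.append(o["contact_force"]);M.append(o["moment"]);T.append(o["tcp_pos"]);grab_frame("wrist")
print("F",np.mean(F,0).round(2),"M",np.mean(M,0).round(3),"tcp",np.mean(T,0).round(4),"w",o["grip_width"],"t",o["clock"])
E
python3 -m handwheel '0 0 1 0 0 0 15; 0 0 2 0 0 0 15; -0.1 0 3 0 0 0 15; -0.1 0 4 0 0 0 15; -0.1 0 4 0 0 0 15'; python3 fm.py
```

```text
clock: 12.08
tcp_pos: [0.5585, 0.158, 0.092]
orientation: [3.106, -0.437, 0.046]
contact_force: [0.8, -0.5, -1.6]
grip_width: 0.0159
F [ 0.31  0.34 -0.62] M [0.012 0.017 0.022] tcp [0.5586 0.158  0.0921] w 0.01579720193862204 t 12.275
```

```bash
python3 -m handwheel '0 0 1 0 0 0 15; 0 0 2 0 0 0 15; -0.1 0 3 0 0 0 15; -0.1 0 3 0 0 0 15'; python3 fm.py
```

```text
clock: 12.82
tcp_pos: [0.5587, 0.1582, 0.0892]
orientation: [3.107, -0.437, 0.047]
contact_force: [0.6, 0.2, 1.6]
grip_width: 0.0156
F [ 0.14 -0.31  2.01] M [0.    0.006 0.   ] tcp [0.5587 0.1581 0.0892] w 0.015629144364564872 t 13.025
```

```bash
python3 -m handwheel '0 0 1 0 0 0 15; 0 0 2 0 0 0 15; -0.1 0 2 0 0 0 15'; python3 fm.py
```

```text
clock: 13.45
tcp_pos: [0.5582, 0.1578, 0.0867]
orientation: [3.106, -0.437, 0.045]
contact_force: [0.8, -1.1, 0.3]
grip_width: 0.0158
F [ 0.23  0.03 -0.19] M [-0.015 -0.098  0.021] tcp [0.5583 0.1578 0.0867] w 0.015910900866397504 t 13.65
```

```bash
python3 -m handwheel '0 0 0.5 0 0 0 15; 0 0 1 0 0 0 15; 0 0 1 0 0 0 15'; python3 fm.py
```

```text
clock: 14.08
tcp_pos: [0.5585, 0.158, 0.086]
orientation: [3.106, -0.437, 0.046]
contact_force: [0.8, -0.2, 0.3]
grip_width: 0.0159
F [ 0.2  -0.35  0.14] M [-0.    -0.042 -0.008] tcp [0.5585 0.158  0.086 ] w 0.015660272104173624 t 14.275
```

```bash
python3 -m handwheel '0 0 0.5 0 0 0 15; -0.1 0 1 0 0 0 15; -0.1 0 1 0 0 0 15'; python3 fm.py
```

```text
clock: 14.7
tcp_pos: [0.5584, 0.158, 0.085]
orientation: [3.106, -0.437, 0.046]
contact_force: [0.5, -0.2, -0.7]
grip_width: 0.0159
F [ 0.53 -0.38 -0.46] M [-0.002 -0.045  0.011] tcp [0.5585 0.158  0.0851] w 0.015641129634049886 t 14.9
```

```bash
cat > look.py <<'E'
from h import *
import sys
f=grab("wrist");s=grab("scene")
im=cv2.resize(f["pixels"][190:270,280:360,::-1],(400,400),interpolation=cv2.INTER_CUBIC)
im2=cv2.resize(s["pixels"][230:300,210:280,::-1],(400,400),interpolation=cv2.INTER_CUBIC)
cv2.imwrite(sys.argv[1],cv2.convertScaleAbs(np.hstack([im,im2]),alpha=1.3,beta=20))
E
python3 look.py pics/w10.png
```

```text
(no output)
```

View pics/w10.png

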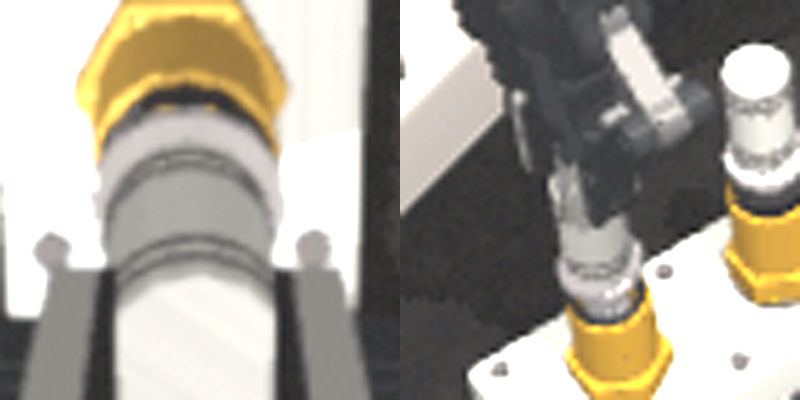

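```bash
python3 -m handwheel '0 0 0.5 0 0 0 15; 0 0 1 0 0 0 15; 0 0 1 0 0 0 15'; python3 fm.py
```

```text
clock: 15.42
tcp_pos: [0.5584, 0.1581, 0.084]
orientation: [3.106, -0.437, 0.046]
contact_force: [0.5, 0.0, -0.1]
grip_width: 0.0159
F [ 0.36 -0.15 -0.16] M [-0.016 -0.054  0.02 ] tcp [0.5584 0.158  0.084 ] w 0.015735579457365322 t 15.625
```

```bash
python3 -m handwheel '0 0 0.5 0 0 0 15; -0.1 0 1 0 0 0 15; -0.1 0 1 0 0 0 15'; python3 fm.py
```

```text
clock: 16.05
tcp_pos: [0.5584, 0.158, 0.083]
orientation: [3.106, -0.437, 0.046]
contact_force: [0.3, -0.6, 0.0]
grip_width: 0.016
F [ 0.12 -0.12 -0.05] M [-0.002 -0.035 -0.005] tcp [0.5584 0.158  0.083 ] w 0.01577135205860102 t 16.25
```

```bash
python3 -m handwheel '0 0 0.5 0 0 0 15; 0 0 1 0 0 0 15; 0 0 1 0 0 0 15'; python3 fm.py
```

```text
clock: 16.68
tcp_pos: [0.5584, 0.158, 0.082]
orientation: [3.106, -0.437, 0.046]
contact_force: [-0.7, 0.4, -1.0]
grip_width: 0.0159
F [-0.11 -0.06 -1.05] M [-0.017 -0.041 -0.029] tcp [0.5584 0.158  0.082 ] w 0.016036403966744973 t 16.875
```

```bash
python3 -m handwheel '0 0 0.5 0 0 0 15; -0.1 0 1 0 0 0 15; -0.1 0 1 0 0 0 15'; python3 fm.py; python3 look.py pics/w11.png
```

```text
clock: 17.3
tcp_pos: [0.5586, 0.1583, 0.0814]
orientation: [3.107, -0.437, 0.047]
contact_force: [-0.1, 0.8, 3.2]
grip_width: 0.016
F [-0.01  0.16  3.29] M [ 0.012  0.111 -0.007] tcp [0.5586 0.1582 0.0814] w 0.015856013415460533 t 17.5
```

View pics/w11.png

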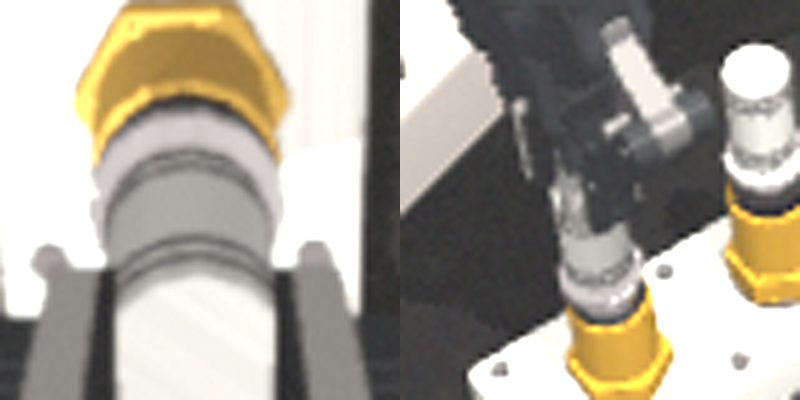

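```bash
python3 -m handwheel '0 0 0.4 0 0 0 15; 0 0 0.7 0 0 0 15; 0 0 0.7 0 0 0 15'; python3 fm.py
```

```text
clock: 18.02
tcp_pos: [0.5587, 0.1583, 0.0807]
orientation: [3.107, -0.437, 0.047]
contact_force: [-0.5, -0.0, 6.2]
grip_width: 0.0163
F [-0.85 -0.16  6.45] M [-0.018  0.119  0.021] tcp [0.5587 0.1583 0.0807] w 0.015438818123152532 t 18.225
```

```bash
python3 -m handwheel '0 0 0.3 0 0 0 15; 0 0 0.6 0 0 0 15; 0 0 0.6 0 0 0 15'; python3 fm.py
```

```text
clock: 18.65
tcp_pos: [0.5589, 0.1583, 0.0803]
orientation: [3.107, -0.438, 0.048]
contact_force: [-0.6, -0.5, 6.8]
grip_width: 0.0159
F [-0.74  0.2   7.15] M [-0.01   0.167  0.003] tcp [0.5589 0.1583 0.0803] w 0.015879096315895683 t 18.85
```

```bash
python3 -m handwheel '0 0 0.3 0 0 0 15; 0 0 0.5 0 0 0 15; 0 0 0.5 0 0 0 15'; python3 fm.py
```

```text
clock: 19.27
tcp_pos: [0.5591, 0.1584, 0.0801]
orientation: [3.107, -0.438, 0.048]
contact_force: [-2.1, -0.1, 9.6]
grip_width: 0.0161
F [-0.96 -0.37  9.27] M [-0.042  0.234 -0.013] tcp [0.5591 0.1584 0.0801] w 0.016217390927115306 t 19.475
```

```bash
python3 -m handwheel '0 0 -0.7 0 0 0 15; 0 0 -1.4 0 0 0 15; 0.1 0 -2 0 0 0 15; 0.1 0 -2 0 0 0 15'; python3 fm.py; python3 -m handwheel '0 0 -0.5 0 0 0 15; 0 0 -1 0 0 0 15; 0 0 -1 0 0 0 15'; python3 fm.py
```

```text
clock: 20.02
tcp_pos: [0.5586, 0.158, 0.0813]
orientation: [3.106, -0.438, 0.047]
contact_force: [0.8, -0.2, 3.0]
grip_width: 0.0157
F [ 0.27 -0.14  4.05] M [-0.042 -0.097  0.004] tcp [0.5586 0.158  0.0813] w 0.0162109413365478 t 20.225
clock: 20.65
tcp_pos: [0.5582, 0.1578, 0.082]
orientation: [3.106, -0.437, 0.045]
contact_force: [1.0, -0.2, 1.0]
grip_width: 0.0159
F [ 0.2  -0.45  0.55] M [-0.044 -0.139  0.017] tcp [0.5582 0.1579 0.082 ] w 0.01584249662095726 t 20.85
```

```bash
python3 -m handwheel '0 0 -0.5 0 0 0 15; 0 0 -1 0 0 0 15; 0 0 -1 0 0 0 15'; python3 fm.py;  python3 -m handwheel '0 0 -0.5 0 0 0 15; 0.1 0 -1 0 0 0 15; 0.1 0 -1 0 0 0 15'; python3 fm.py
```

```text
clock: 21.28
tcp_pos: [0.5576, 0.1576, 0.0824]
orientation: [3.106, -0.437, 0.044]
contact_force: [0.9, -0.4, -8.0]
grip_width: 0.0158
F [ 0.68  0.02 -8.32] M [-0.003 -0.117  0.013] tcp [0.5577 0.1577 0.0826] w 0.015492196610561738 t 21.475
clock: 21.9
tcp_pos: [0.5583, 0.1581, 0.0843]
orientation: [3.106, -0.437, 0.046]
contact_force: [-0.3, -0.1, -7.4]
grip_width: 0.0159
F [-0.26 -0.23 -7.92] M [ 0.035  0.145 -0.01 ] tcp [0.5584 0.1581 0.0843] w 0.016002955543456408 t 22.1
```

```bash
python3 -m handwheel '0 0 -0.5 0 0 0 15; 0 0 -1 0 0 0 15; 0 0 -1 0 0 0 15'; python3 fm.py;  python3 -m handwheel '0 0 -0.5 0 0 0 15; 0.1 0 -1 0 0 0 15; 0.1 0 -1 0 0 0 15'; python3 fm.py
```

```text
clock: 22.52
tcp_pos: [0.5584, 0.1581, 0.0853]
orientation: [3.106, -0.437, 0.046]
contact_force: [0.1, 0.8, -7.5]
grip_width: 0.0159
F [-0.48  0.4  -7.81] M [0.019 0.143 0.01 ] tcp [0.5585 0.1581 0.0853] w 0.01606209280835176 t 22.725
clock: 23.15
tcp_pos: [0.5585, 0.1581, 0.0863]
orientation: [3.106, -0.437, 0.046]
contact_force: [-0.0, 0.0, -8.2]
grip_width: 0.0158
F [-0.34 -0.06 -7.73] M [ 0.051  0.179 -0.002] tcp [0.5585 0.1581 0.0863] w 0.015899778267437756 t 23.35
```

```bash
python3 -m handwheel '0 0 -0.5 0 0 0 15; 0 0 -0.8 0 0 0 15; 0 0 -0.8 0 0 0 15'; python3 fm.py
```

```text
clock: 23.78
tcp_pos: [0.5582, 0.1577, 0.0866]
orientation: [3.106, -0.437, 0.045]
contact_force: [0.4, -0.0, -13.2]
grip_width: 0.016
F [  0.55  -0.47 -14.43] M [-0.002 -0.087 -0.026] tcp [0.5582 0.1578 0.0866] w 0.015637418816637168 t 23.975
```

```bash
python3 -m handwheel '0 0 -0.3 0 0 0 15; 0 0 -0.3 0 0 0 15'; python3 fm.py
```

```text
clock: 24.28
tcp_pos: [0.558, 0.1578, 0.0869]
orientation: [3.106, -0.437, 0.044]
contact_force: [1.0, 0.4, -18.1]
grip_width: 0.016
F [  0.71   0.38 -19.24] M [ 0.005 -0.066  0.015] tcp [0.558  0.1578 0.0869] w 0.01602684535258038 t 24.475
```

```bash
python3 -m handwheel '0 0 0.6 0 0 0 15; 0 0 1.1 0 0 0 15; 0 0 1.1 0 0 0 15'; python3 fm.py
```

```text
clock: 24.9
tcp_pos: [0.5587, 0.1583, 0.0867]
orientation: [3.107, -0.437, 0.047]
contact_force: [-0.2, 0.4, -13.4]
grip_width: 0.0159
F [ -0.45  -0.25 -13.71] M [0.025 0.279 0.009] tcp [0.5587 0.1583 0.0867] w 0.01595149340913344 t 25.1
```

```bash
python3 -m handwheel '0 0 0.4 0 0 0 15; 0 0 0.6 0 0 0 15; 0 0 0.6 0 0 0 15'; python3 fm.py;python3 -m handwheel '0 0 0.3 0 0 0 15; 0 0 0.5 0 0 0 15; 0 0 0.5 0 0 0 15'; python3 fm.py
```

```text
clock: 25.52
tcp_pos: [0.5592, 0.1584, 0.0864]
orientation: [3.107, -0.437, 0.048]
contact_force: [-0.3, -0.2, -7.7]
grip_width: 0.0157
F [-1.02 -0.01 -6.14] M [0.036 0.301 0.022] tcp [0.5591 0.1583 0.0863] w 0.016240217334749545 t 25.725
clock: 26.15
tcp_pos: [0.5593, 0.1584, 0.0859]
orientation: [3.107, -0.437, 0.049]
contact_force: [-0.7, -1.0, 1.3]
grip_width: 0.0159
F [-0.77 -0.56  2.08] M [0.028 0.229 0.004] tcp [0.5593 0.1584 0.0859] w 0.01584220827909703 t 26.35
```

```bash
python3 -m handwheel '0 0 -0.2 0 0 0 15; 0 0 -0.2 0 0 0 24; 0 0 -0.2 0 0 0 35; 0 0 -0.2 0 0 0 48; 0 0 -0.2 0 0 0 48; 0 0 -0.2 0 0 0 48'; python3 fm.py; python3 look.py pics/w12.png
```

```text
clock: 27.15
tcp_pos: [0.5585, 0.158, 0.0854]
orientation: [3.106, -0.437, 0.046]
contact_force: [-0.5, 0.8, 0.0]
grip_width: 0.0481
F [-0.19  0.31 -0.15] M [0.012 0.037 0.012] tcp [0.5586 0.158  0.0854] w 0.047977625769292216 t 27.35
```

View pics/w12.png

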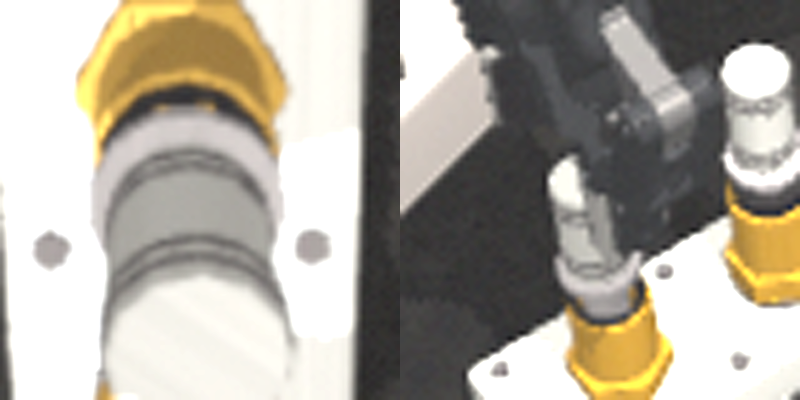

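```bash
python3 -m handwheel '0.3 0 -10 0 0 0 48; 1 0 -30 0 0 0 48; 2 0 -65 0 0 0 48; 3 0 -105 0 0 0 48; 4 0 -135 0 0 0 48; 4.5 0 -150 0 0 0 48; 4.5 0 -150 0 0 0 48'; python3 fm.py
python3 - <<'E'
from h import *
f=grab("wrist");s=grab("scene")
im=cv2.resize(f["pixels"][130:230,270:370,::-1],(400,400),interpolation=cv2.INTER_CUBIC)
im2=cv2.resize(s["pixels"][215:315,210:310,::-1],(400,400),interpolation=cv2.INTER_CUBIC)
cv2.imwrite("pics/w13.png",np.hstack([im,im2]));cv2.imwrite("pics/s13.png",s["pixels"][:,:,::-1])
E
```

```text
clock: 28.38
tcp_pos: [0.559, 0.1582, 0.2363]
orientation: [3.107, -0.438, 0.049]
contact_force: [0.1, -0.5, -0.8]
grip_width: 0.0478
F [-0.03 -0.31 -0.6 ] M [ 0.001  0.04  -0.022] tcp [0.5582 0.1578 0.2347] w 0.04804405100439107 t 28.575
```

View pics/w13.png

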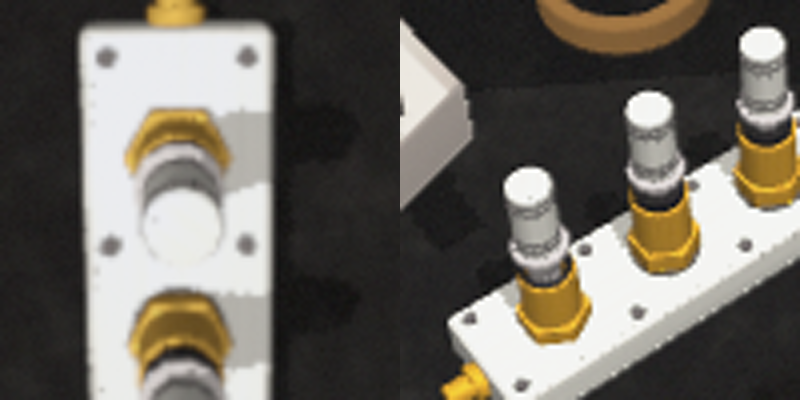

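View pics/s13.png

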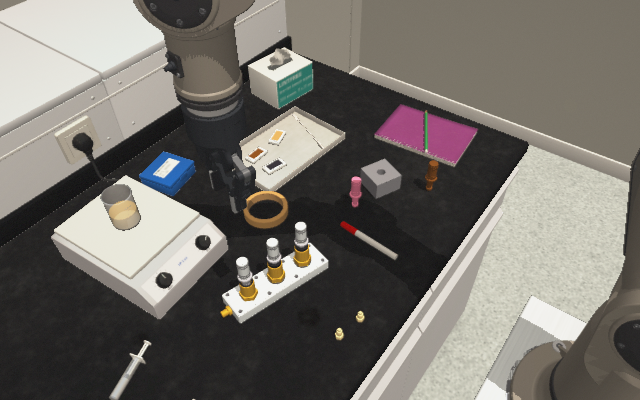

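```bash
python3 -c "
from bench import workorder;print(workorder.hand_in())"
```

```text
the job is handed in; nothing more can be done
None
```

I took the steel plug from its stand and pushed it into the open fitting at the +y end of the manifold. I then tugged it up to its stop, let go and handed the job in at about 28.7 s of the 64 s allowed.

**Insertion:** The push met light resistance, then a force dip, then the seal at about 4.5 N/mm, ending at about 9.9 N. The dip at the click was small and close to the force noise, so the tug is the real evidence that the plug locked.

**Tug:** The plug locked and dragged the sleeve at a steady 7 N or so over about 4 mm. The force then rose steeply to about 19 N, under the 30 N limit, which shows the solid stop. After that I eased the load off, with about 2–3 N downward just before opening the gripper.

**Last checks:** After release the wrist force was near zero. The camera views show the plug standing upright in the port like its neighbours, and the gripper clear about 0.11 m above it. The bystander items look unmoved in the scene view.

**What disagreed:**
- **Tilt:** The plug sat about 1.7° tilted in the gripper, so I turned the tool to match before inserting.
- **Grip width:** The gripper read 16 mm on the 20 mm head.
- **Camera calibration:** The scene camera disagreed with the wrist camera by about 2 px, so I trusted the wrist camera for alignment.
- **Fitting height:** I did not measure the exact height of the fitting's mouth. I judged the click depth from forces and travel.

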